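Charge the refillable air can at the bench filling station

ROBOT

A 6-joint arm with a two-finger parallel gripper is mounted at the origin on a cart in front of the work surface, level with it; the furniture and walls round the work are solid. World frame = base frame: x ahead of the robot, y to its left, z up, the work surface at z = 0. Lengths are in m, angles in degrees, forces in N, time in s.
With the tool pointing down it reaches from about 0.35 to 0.85 m from the base axis. Payload 8.1 kg.
Tool frame: the origin (TCP) lies on the centre line of the jaws, within the pads' length; the fingertips stand 22 mm ahead of it and the grasp point (between the pads) lies 3 mm ahead of it (ctrl.nose_length is the distance from the TCP to the fingertips, in m); z points along the fingers, y is the line along which they close (so a half turn about z gives the same grasp; the last joint's range is limited). The gripper opens to 85 mm and grips with 20 to 120 N. Pads are 22 mm wide; open, the fingers measure 114 mm over their backs; the gripper's body (76 mm by 85 mm) begins 54 mm behind the grasp point. The pads swing forward as they close: fully open they stand 13 mm farther back than shut.
Start: joints at [-78.69, 7.471, 85.268, -0, 87.261, -4.893], TCP at [0.167, -0.576, 0.253] pointing down, gripper open.
Joint ranges: [-169.43, 169.43], [-51.17, 129.36], [1.28, 143.12], [-76.62, 256.62], [0, 156.53], [-152.29, 152.29]. Speed limits (degrees/s): [136.94, 136.94, 159.86, 180, 180, 180].

INTERFACE

Orientations are given as [roll, pitch, yaw] about the fixed x, y, z axes, in that order (R = Rz(yaw) Ry(pitch) Rx(roll)).
In Python, from workcell import ctrl gives the robot as it stands.
- The arm moves only by the tool apply_moves, never from a script. Its argument "rows" is text: rows parted by semicolons, each of 7 numbers parted by spaces: the closure, from -1 (fully open) to 1 (shut), then the shift along the tool's x, y, z in units of 0.25 m (1.0 is 0.25 m), then the turn, a rotation vector about the tool's x, y, z in units of 60 degrees (1.0 is 60 degrees). In form: gripper tx ty tz rx ry rz; .... A call has 1 to 10 rows; each row is the pose to reach, as a shift and turn from the pose commanded when the call began, along the tool's axes at that moment; what a row does not reach only later rows make up. A row lasts 1/8 s, in which the tool goes at most 62.5 mm and 10.7 degrees, less where a joint would pass 70% of its speed; a pose out of reach is approached as far as the arm can. A call with a number of a shift or a turn outside -1 to 1 is refused whole. A call with a gripper value outside its range is refused whole. The fingers move at their own pace and stop on an object; "squeeze" is the grip in N (left out, the last holds). Time passes only in rows, so rows that repeat a pose let the fingers close. It gives the time, the measured TCP pose, the force, the opening and the grip force at its end, in the units of the state.
- ctrl.read_state(): the state, without advancing time (a new reading comes with each control period).
- ctrl.get_image(name): name is "scene" or "top"; returns a dict with "img" (400x640x3 uint8, red, green, blue), "range_z" (400x640 float32, m along the optical axis (not along the pixel's ray), 0 where there is no reading), "camera_matrix" (3x3 intrinsics, pixels), "world_from_camera" (4x4, takes a point from camera to world coordinates). Camera axes: x right, y down, z forward; pixel columns grow to the right and rows downward; lengths in m; the calibration is good to about 2 mm. A picture is of the moment at which its call begins.
- ctrl.finish_job(): hands the job in; it is judged then, once.
Trained networks look in the newest picture that a camera, given by its name, has taken for a name from the list of things; names that differ only in an ending like _2 or _b are one class to them, and where a whole thing is asked for, a point or a joint stands for the part that bears it (a point fixed in the world has none). Each returns a list of dicts, best first, with "confidence" (0 to 1); they miss things now and then, are a little off and sometimes report something else, mostly with a low value. They report only what shows in the picture. A call takes as long as a camera call. They do not tell look-alikes from the thing itself.
- ctrl.find_in(camera, thing): "extent" ([left, top, width, height] in pixels, round what is visible of it).
- ctrl.cut_out(camera, thing): "mask" (400x640 bool, what is visible of it) and "extent" ([left, top, width, height] in pixels, round what is visible of it).
- ctrl.landmark_of(camera, thing): "uv" ([column, row] in pixels: a listed point, or the origin of a listed thing).
The state is a dict: "t": time; "joint_pos": joint angles; "qvel": joint speeds; "effort": joint torques, N m; "position": TCP position; "eef_rot": TCP orientation; "contact_force": force on the tool from outside, world axes, zero at the start; "ft_torque": the same for the moment, N m; "width": opening from 0.0 (shut) to 1.0 (fully open); "grip_force": force on a finger pad.
Only numpy, scipy, OpenCV 4.12 (cv2) and the standard library are available. Lean on these libraries where they do the work, as an engineer would, in place of code of your own. Each camera call takes 0.05 s, during which the arm holds its last target. There are 200 camera calls.

TASK

Refill the air duster can: take the bare metal can with the black thumb bar out of the plywood rack, stand its tapered foot upright in the filling socket of the grey station with its two side pins lined up with the socket's slots, push it down against the valve spring until its shoulder sits on the collar, then turn it about a quarter turn clockwise (seen from above) as far as it goes. The valve springs shut if it is let go, so finish while still gripping the can in place, down and fully turned, and leave the other things where they stand.

Things in the scene. Friction and masses are not known exactly. Their poses are not given: they have to be found in the camera images.
- air_can_mid (a point): Middle of the bare-metal air can's round wall (grip this can; loose, about 0.22 kg, 93 mm tall, standing upright). Point on its axis 58 mm above its underside, z up. The straight wall, 52 mm in diameter, reaches from 25 mm below to 24 mm above this point; low dome above, and across the very top, 35 mm above this point, a black thumb bar 42 x 14 x 7 mm, its long side along the can's x axis
- air_can_foot (a point): Centre of the air can's underside, axes as the can's. Up from here: plug 22 mm in diameter (nosed over its lowest 6 mm) to 19 mm, taper widening to 44 mm diameter at 33 mm, then the wall's flat shoulder. Two round pins, 9 mm thick, centres 7.5 mm up, stick out along +x and -x (under the thumb bar's ends), 36 mm over their round tips; alike, so half a turn makes no difference. Hidden in the rack at the start
- socket_mouth (a point): Centre of the filling socket's mouth, on the collar's top face, 100 mm above the bench, z up, x along its slots (dark marks on the rim). Steel turret 65 mm across on the immovable grey station (184 x 154 mm, 60 mm tall). Bore 46 mm. Fully home, the can's shoulder rests on the collar, its underside 33 mm below and its wall's middle 25 mm above this point
- socket_lip (a point): Centre of the lip's top, 14 mm down in the bore, axes as the mouth's. The lip is 5 mm thick, 27 mm inside, with two slots 14 mm wide along +x and -x: the can's pins pass with the can's x along this x, either way round, within about 0.15 rad. Home, the pins are 2 mm clear under the lip; turned clockwise 0.1 to 0.3 rad they meet the valve ring's dogs and take it along
- valve_pin (a joint): Spring-loaded valve pin in the middle of the socket, pushed down by the can's underside (m): 0 up, 0.010 with the can fully home, 0.008 when its pins hang under the lip. The can meets it 10 mm before home; the spring takes 2 N at first and 7 N at home
- valve_ring (a joint): Spring-loaded valve ring under the lip (rad): 0 shut, grows as the can is turned clockwise seen from above, stop at 1.2. The spring takes 0.1 N m at first and 0.3 N m at the stop and turns can and ring back when let go. Starts at 0. The needle of the gauge on the station's top swings with it
- rack: Plywood block 90 x 230 x 36 mm, immovable; origin under its centre, long side along its y; two 47 mm wells at y = +55 and -55 mm: in one the air can, hanging by its shoulder on the rack's top, in the other the plain white aerosol
- aerosol_mid (a point): Middle of the plain white-capped aerosol in the rack's other well (leave alone): 44 mm diameter, 131 mm tall, this point 65 mm above its underside, no pins, round cap
- brown_tape: Roll of brown tape, 92 mm across, 48 mm high; leave alone. Origin under its middle
- stapler: Stapler, 134 mm long, 48 mm high; leave alone. Origin under its middle
- tape_measure: Tape measure, 75 mm long, 67 mm high; leave alone. Origin under its middle
Mind the look-alikes: they are no part of the job. What is shaped like the part that bears air_can_mid but green or orange is not meant.

How it is judged (in metres and radians):
On the way, in this order (a step that is already met when the one before it is completed fails the run):
1. the air can is lifted clear of the rack (z of air_can_mid in the frame of rack above 0.1 m and contact force between the fingers and air_can above 1 N), for 0.1 s.
2. its foot is pushed down in the socket, pins through the slots, against the valve spring (horizontal distance between air_can_mid and socket_mouth below 0.006 m and z of air_can_mid in the frame of socket_mouth below 0.0285 m and value of joint valve_pin above 0.0065 m), for 0.1 s.
3. it is turned clockwise and the valve ring stands open (value of joint valve_ring above 1 rad and value of joint valve_pin above 0.0065 m), for 0.2 s.
At the end, for the whole second after the job is handed in: The can stands upright (within 0.1 rad) and centred (6 mm) in the socket, at most 3.5 mm short of fully home with the valve pin pressed at least 6.5 mm, the valve ring turned at least 1.0 of its 1.2 rad, and the fingers still grip the can (over 2 N) through the last second (all of step 3 and horizontal distance between air_can_mid and socket_mouth below 0.006 m and z of air_can_mid in the frame of socket_mouth below 0.0285 m and angle between air_can_mid's own z axis and vertical below 0.1 rad and contact force between the fingers and air_can above 2 N); the arm keeps its last pose, push and grip.
It fails at once if the aerosol in the rack is moved or tipped (distance of aerosol_mid from where it was at the start of the episode above 0.02 m or angle between aerosol_mid's own z axis and vertical above 0.3 rad).
It fails at once if another thing on the bench is displaced (distance of any of brown_tape, stapler, tape_measure from where it was at the start of the episode above 0.03 m).
It also fails if it takes over 43 s, if anything falls off the work surface, if the arm or the gripper's body presses on something with over 40 N, if the wrist force passes 120 N, or if a joint passes its speed limit or range.

## Working session

There is one attempt and no reset: what is moved stays moved. The work goes in short steps, Python scripts to look and compute and a tool call to move; the robot and the scene stay as the last step left them, time stands still between calls to the robot, and variables do not carry over. Pictures are saved under pics/ and viewed, at most 10 in all, crops included, and the job is handed in when it is done.

Besides the shell and the picture viewer there is one more tool, called after "Call:" as name(argument=value, ...) on one line, values as JSON. apply_moves: Moves the arm, as the interface text tells. Its arguments: {"type":"object","properties":{"rows":{"type":"string"},"squeeze":{"type":"number"}},"required":["rows"]}

```bash
ls; mkdir -p pics; python3 - <<'E'
from workcell import ctrl
import cv2,numpy as np
s=ctrl.read_state(); print(s)
ims=[]
for c in("scene","top"):
    d=ctrl.get_image(c); np.savez(f"{c}0.npz",**d)
    cv2.imwrite(f"pics/{c}0.png",d["img"][:,:,::-1])
    print(c,d["world_from_camera"].round(3).tolist(),d["camera_matrix"].tolist())
    for n in("air_can_mid","socket_mouth","aerosol_mid","rack","brown_tape","stapler","tape_measure","socket_lip"):
        r=ctrl.landmark_of(c,n)
        for q in r[:3]:
            u,v=q["uv"]; z=d["range_z"][int(round(v))%400,int(round(u))%640]
            K=d["camera_matrix"];p=d["world_from_camera"]@np.r_[z*np.linalg.solve(K,[u,v,1]),1]
            print(n,np.round([u,v],1),round(q["confidence"],2),p[:3].round(3))
E
```

```text
pics
{'t': 0.0, 'joint_pos': array([-7.86915867e+01,  7.51744366e+00,  8.53307535e+01, -8.47033080e-04,
        8.72631970e+01, -4.89205524e+00]), 'qvel': array([-0.05436534,  0.05852648, -0.02674119,  0.05761831, -0.1115934 ,
        0.04399511]), 'effort': array([-3.06434871e-03, -5.69396639e+01, -5.00552738e+01, -5.55101524e-04,
        1.45288382e-02, -4.38753068e-05]), 'position': array([ 0.16732129, -0.57564319,  0.25220594]), 'eef_rot': array([-1.79888939e+02, -8.65665177e-03,  1.62005014e+01]), 'contact_force': array([ 0.1453294 , -0.52772677,  0.7073676 ]), 'ft_torque': array([ 0.03863838,  0.04199988, -0.02869058]), 'grip_force': 0.0, 'width': 1.0004542019163982}
scene [[-0.893, -0.161, 0.42, -0.111], [-0.449, 0.361, -0.818, 1.3], [-0.02, -0.919, -0.394, 0.745], [0.0, 0.0, 0.0, 1.0]] [[512.1090100226394, 0.0, 314.2236972968505], [0.0, 512.1090100226394, 203.1084863240805], [0.0, 0.0, 1.0]]
air_can_mid [279.5 254.1] 0.69 [0.536 0.253 0.069]
air_can_mid [326.  263.6] 0.67 [0.391 0.264 0.08 ]
air_can_mid [244.9 277.1] 0.56 [0.552 0.397 0.072]
socket_mouth [277.2 255.3] 0.74 [0
[... 458 characters left out ...]
002]
socket_lip [344.2 184.2] 0.87 [ 0.557 -0.234  0.097]
top [[0.01, -0.986, 0.166, 0.259], [-1.0, -0.008, 0.011, -0.045], [-0.009, -0.166, -0.986, 1.881], [0.0, 0.0, 0.0, 1.0]] [[498.70481153011724, 0.0, 325.4316041840993], [0.0, 498.70481153011724, 193.48500379688963], [0.0, 0.0, 1.0]]
air_can_mid [253.1 243.6] 0.74 [0.376 0.232 0.086]
air_can_mid [255.3 198.1] 0.65 [0.539 0.228 0.101]
air_can_mid [219.4 194.4] 0.51 [0.554 0.362 0.085]
socket_mouth [378.6 195. ] 0.66 [ 0.561 -0.222  0.062]
aerosol_mid [282.  185.2] 0.45 [0.582 0.129 0.128]
rack [276.3 194.1] 0.73 [0.564 0.159 0.042]
tape_measure [429.6 252.3] 0.72 [ 0.352 -0.406  0.055]
socket_lip [378.5 199.4] 0.62 [ 0.542 -0.22   0.074]
```

```bash
python3 - <<'E'
import cv2,numpy as np
a=cv2.imread("pics/top0.png");b=cv2.imread("pics/scene0.png")
cv2.imwrite("pics/t1.png",cv2.resize(a[130:290,190:450],None,fx=3,fy=3,interpolation=cv2.INTER_CUBIC))
cv2.imwrite("pics/s1.png",cv2.resize(b[130:330,180:440],None,fx=3,fy=3,interpolation=cv2.INTER_CUBIC))
E
```

```text
(no output)
```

View pics/t1.png

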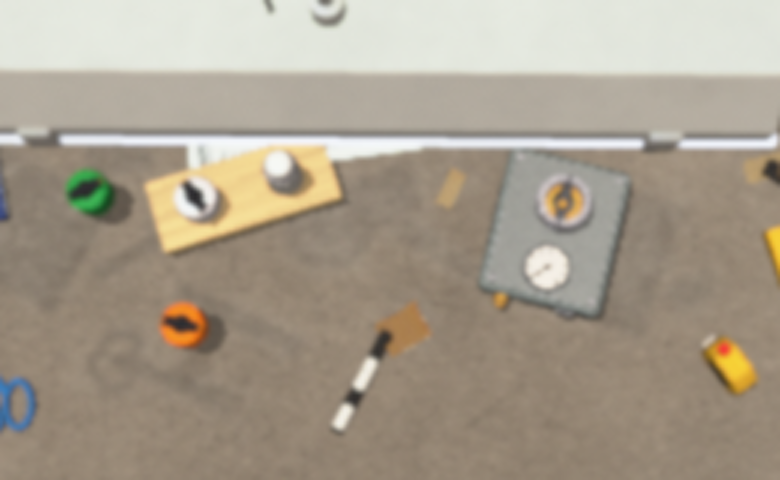

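View pics/s1.png

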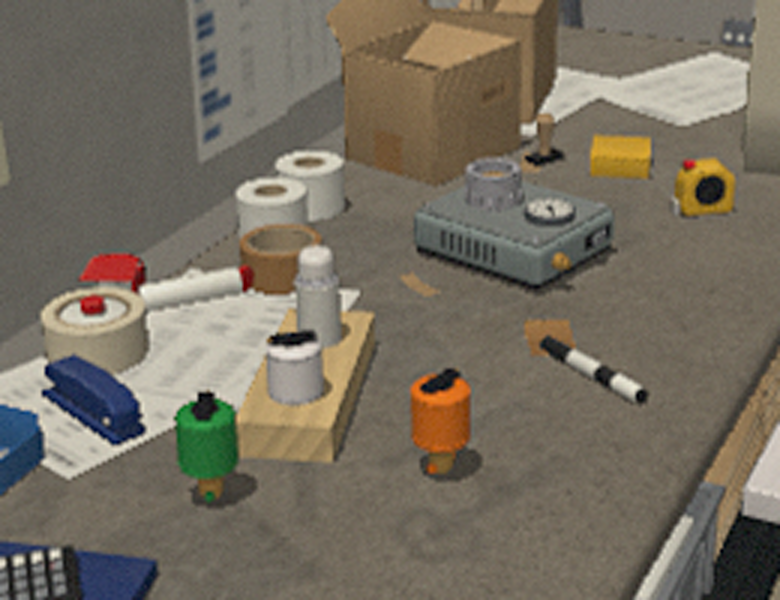

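The top view shows the bare can at (256,196) in the rack, with its bar running diagonally. The turret is at about (378,197), and its dark slot marks run roughly along the image columns. A shelf or box edge shows behind both. Next I'll measure these from depth and colour.

```bash
cat >h.py <<'E'
import numpy as np,cv2
def cloud(d):
    K=d["camera_matrix"];v,u=np.mgrid[:400,:640];z=d["range_z"]
    c=np.stack([(u-K[0,2])/K[0,0]*z,(v-K[1,2])/K[1,1]*z,z],-1)
    T=d["world_from_camera"];return c@T[:3,:3].T+T[:3,3]
def toplane(d,uv,zw):
    K=d["camera_matrix"];T=d["world_from_camera"]
    r=np.c_[np.asarray(uv,float),np.ones(len(uv))]@np.linalg.inv(K).T@T[:3,:3].T
    return T[:3,3]+r*((zw-T[2,3])/r[:,2])[:,None]
def axis(P):
    m=P[:,:2].mean(0);w,V=np.linalg.eigh(np.cov((P[:,:2]-m).T));return m,np.degrees(np.arctan2(V[1,1],V[0,1]))%180,np.sqrt(w)
def circ(P):
    A=np.c_[2*P[:,:2],np.ones(len(P))];s=np.linalg.lstsq(A,(P[:,:2]**2).sum(1),rcond=None)[0]
    return s[:2],np.sqrt(s[2]+s[:2]@s[:2])
E
python3 - <<'E'
from h import *
for c in("top","scene"):
    d=dict(np.load(c+"0.npz"));P=cloud(d);g=d["img"].astype(int);Z=P[...,2];val=d["range_z"]>0
    near=lambda x,y,r:np.hypot(P[...,0]-x,P[...,1]-y)<r
    # can
    m=near(.54,.228,.045)&(Z>.055)&val; print(c,"can",m.sum(),P[m].mean(0).round(4),"zmax",Z[m].max())
    b=m&(g.max(-1)<70)&(Z>.075); v,u=np.nonzero(b); print(" bar",len(u)); Q=toplane(d,np.c_[u,v],.096)
    print(axis(Q),Q[:,:2].min(0),Q[:,:2].max(0))
    # turret
    m=near(.56,-.228,.05)&(Z>.092)&(Z<.11)&val; print(" ring",m.sum(),P[m].mean(0).round(4),circ(P[m]),(P[m][:,:2].min(0)+P[m][:,:2].max(0))/2)
    # rack
    m=near(.565,.165,.15)&(Z>.03)&(Z<.042)&val&(g[...,0]-g[...,2]>40)
    print(" rack",axis(P[m]))
    # station
    m=near(.53,-.22,.14)&(Z>.054)&(Z<.066)&val
    r=cv2.minAreaRect(P[m][:,:2].astype(np.float32)*1000);print(" station",r,Z[m].mean())
    m=near(.575,.13,.035)&(Z>.10)&val;print(" aer",P[m].mean(0).round(4))
d=dict(np.load("top0.npz"));P=cloud(d)
print(P[100:200:8,300].round(3)); print(P[100:200:8,380].round(3))
x=d["img"][180:216,360:398,::-1]
y=d["img"][183:211,240:272,::-1]
s=np.hstack([cv2.resize(i,(390,390),interpolation=cv2.INTER_CUBIC) for i in(x,y)]);cv2.imwrite("pics/z.png",s)
E
```

```text
top can 731 [0.5215 0.2285 0.875 ] zmax 1.1356420048204794
 bar 12
(array([0.55127775, 0.23265872]), np.float64(31.302206913885527), array([0.00241024, 0.00573397])) [0.54363538 0.22603796] [0.55832771 0.2374459 ]
 ring 128 [ 0.5478 -0.2144  0.0993] (array([ 0.54832654, -0.21472959]), np.float64(0.02778873251674837)) [ 0.54874441 -0.21468469]
 rack (array([0.56447583, 0.18305391]), np.float64(105.30248972054106), array([0.02726955, 0.06858324]))
 station ((519.2171020507812, -207.42193603515625), (151.16448974609375, 182.0294952392578), 76.36573791503906) 0.06020696749158753
 aer [0.582  0.1269 0.1233]
scene can 324 [0.5437 0.2475 0.0785] zmax 0.09906532002927138
 bar 48
(array([0.54879651, 0.24043718]), np.float64(35.55560250093387), array([0.00578331, 0.01095185])) [0.5308815 0.2251009] [0.56879546 0.25516613]
 ring 91 [ 0.5498 -0.2141  0.0969] (array([ 0.54839986, -0.21236479]), np.float64(0.02763075050619483)) [ 0.5478634  -0.21420274]
 rack (array([0.55105153, 0.21263173]), np.float64(102.14061128153553), array([0.02862402, 0.07250905]))
 station ((516.513427734375, -203.3943328857422), (153.35525512695312, 181.0868377685547), 77.55007934570312) 0.059227887808784255
 aer [0.5805 0.1393 0.1167]
[[0.874 0.066 0.202]
 [0.876 0.071 0.112]
 [0.507 0.004 1.134]
 [0.494 0.004 1.131]
 [0.475 0.002 1.153]
 [0.468 0.003 1.133]
 [0.456 0.003 1.131]
 [0.444 0.003 1.128]
 [0.436 0.004 1.108]
 [0.426 0.005 1.093]
 [0.626 0.073 0.002]
 [0.589 0.071 0.037]
 [0.558 0.07  0.039]]
[[ 0.876 -0.216  0.203]
 [ 0.874 -0.224  0.123]
 [ 0.508 -0.121  1.133]
 [ 0.494 -0.121  1.134]
 [ 0.481 -0.121  1.134]
 [ 0.469 -0.121  1.134]
 [ 0.457 -0.121  1.132]
 [ 0.445 -0.121  1.127]
 [ 0.435 -0.122  1.114]
 [ 0.427 -0.124  1.094]
 [ 0.628 -0.233  0.004]
 [ 0.587 -0.228  0.059]
 [ 0.557 -0.227  0.063]]
```

View pics/z.png

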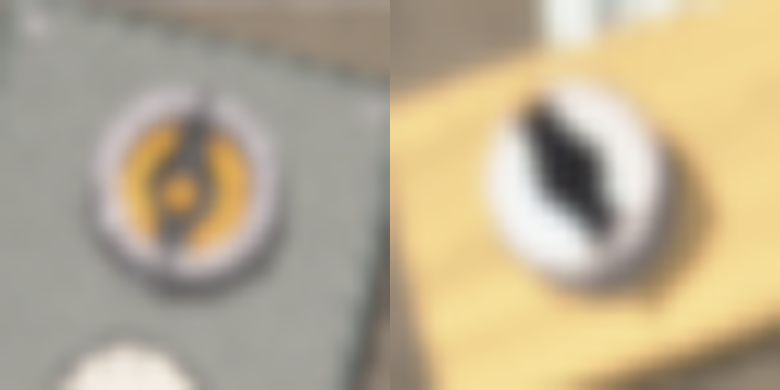

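```bash
cat >>h.py <<'E'
from scipy.optimize import least_squares
def fitc(P,r,c0):
    f=least_squares(lambda c:np.hypot(*(P[:,:2]-c).T)-r,c0,loss="soft_l1",f_scale=.002);return f.x.round(4),len(P),np.abs(f.fun).mean().round(4)
def dark(d,c,zp,rad,thr=150):
    "darkness-weighted moments of the thing on a plane patch rectified to 0.5 mm"
    n=int(rad/.0005);a=(np.arange(-n,n+1))*.0005
    X,Y=np.meshgrid(c[0]+a,c[1]+a,indexing="ij");T=np.linalg.inv(d["world_from_camera"])
    p=np.stack([X,Y,np.full_like(X,zp)],-1)@T[:3,:3].T+T[:3,3];q=p@d["camera_matrix"].T;q=q[...,:2]/q[...,2:]
    g=cv2.remap(d["img"],q[...,0].astype(np.float32),q[...,1].astype(np.float32),cv2.INTER_CUBIC)
    w=np.clip(thr-g.max(-1).astype(float),0,None)*(np.hypot(X-c[0],Y-c[1])<rad)
    m=np.array([(w*X).sum(),(w*Y).sum()])/w.sum();D=np.stack([X-m[0],Y-m[1]]).reshape(2,-1)
    C=(D*w.ravel())@D.T/w.sum();e,V=np.linalg.eigh(C);return m.round(4),np.degrees(np.arctan2(V[1,1],V[0,1]))%180,np.sqrt(e).round(4)
E
python3 - <<'E'
from h import *
for c in("top","scene"):
    d=dict(np.load(c+"0.npz"));P=cloud(d);Z=P[...,2]
    near=lambda x,y,r:(np.hypot(P[...,0]-x,P[...,1]-y)<r)
    print(c,"can",fitc(P[near(.545,.237,.04)&(Z>.045)&(Z<.083)],.026,[.545,.235]),"top centroid",P[near(.545,.237,.04)&(Z>.07)&(Z<.1)].mean(0).round(4))
    print(" tur",fitc(P[near(.55,-.215,.045)&(Z>.066)&(Z<.092)],.0325,[.55,-.215]))
    for z0 in(.094,):
        print(" bar",dark(d,(.548,.236),.095,.021,110))
    print(" aer",fitc(P[near(.58,.13,.035)&(Z>.045)&(Z<.10)],.022,[.58,.13]))
d=dict(np.load("top0.npz"));print(dark(d,(.548,-.2145),.1,.034,110))
print(toplane(d,[[360+207/10.26-.5,180+97/10.83-.5],[360+170/10.26-.5,180+270/10.83-.5]],.1))
E
```

```text
top can (array([0.5524, 0.2336]), 48, np.float64(0.003)) top centroid [0.5504 0.2314 0.0887]
 tur (array([ 0.5345, -0.2048]), 127, np.float64(0.0104))
 bar (array([0.5519, 0.2329]), np.float64(36.77745046026067), array([0.0029, 0.0073]))
 aer (array([0.5869, 0.1289]), 43, np.float64(0.0016))
scene can (array([0.5523, 0.2341]), 235, np.float64(0.0015)) top centroid [0.5447 0.2459 0.0852]
 tur (array([ 0.5478, -0.2129]), 160, np.float64(0.0041))
 bar (array([0.5493, 0.2375]), np.float64(42.39992195820736), array([0.0062, 0.0102]))
 aer (array([0.5869, 0.1297]), 239, np.float64(0.0018))
(array([ 0.5607, -0.2166]), np.float64(165.08203268405643), array([0.0015, 0.0066]))
[[ 0.57820416 -0.22230644  0.1       ]
 [ 0.51960002 -0.20885235  0.1       ]]
```

```bash
cat >>h.py <<'E'
def boxmask(d,c,z0,z1,yaw,L=.042,W=.014,S=4):
    T=np.linalg.inv(d["world_from_camera"]);a=np.radians(yaw);R=np.array([[np.cos(a),-np.sin(a)],[np.sin(a),np.cos(a)]])
    pts=[[*(R@[sx*L/2,sy*W/2]+c),z] for sx in(-1,1) for sy in(-1,1) for z in(z0,z1)]
    p=np.array(pts)@T[:3,:3].T+T[:3,3];q=p@d["camera_matrix"].T;q=q[:,:2]/q[:,2:]
    m=np.zeros((400*S,640*S),np.uint8);cv2.fillConvexPoly(m,cv2.convexHull(((q+.5)*S).round().astype(np.int32)),255)
    return cv2.resize(m,(640,400),interpolation=cv2.INTER_AREA)/255.
def fitbar(d,c0,ztop,yaw0,span=25,r=22,dc=4):
    T=np.linalg.inv(d["world_from_camera"]);q=d["camera_matrix"]@(T[:3,:3]@[*c0,ztop]+T[:3,3]);u,v=(q[:2]/q[2]).astype(int)
    sl=np.s_[v-r:v+r,u-r:u+r];g=d["img"].max(-1).astype(float)
    gg=np.clip((150-g)/110,0,1)[sl];B=[]
    for yaw in np.arange(yaw0-span,yaw0+span+.1,2.5):
        for dx in np.arange(-dc,dc+.1,1)*.001:
            for dy in np.arange(-dc,dc+.1,1)*.001:
                m=cv2.GaussianBlur(boxmask(d,np.add(c0,[dx,dy]),ztop-.007,ztop,yaw)[sl],(0,0),.6)
                near=cv2.dilate(m,np.ones((5,5)))>.02
                B.append((((m-gg)**2)[near].sum()/m.sum(),yaw,dx,dy))
    B.sort();return B[:1]+[b for b in B if abs(b[1]-B[0][1])>4][:2]
E
python3 - <<'E'
from h import *
for c in("top","scene"):
    d=dict(np.load(c+"0.npz"));print(c,np.round(fitbar(d,(.5524,.2338),.096,35),4).tolist())
E
```

```text
top [[0.2766, 40.0, 0.0, 0.0], [0.2771, 45.0, -0.002, -0.002], [0.2808, 45.0, 0.0, -0.001]]
scene [[0.104, 35.0, 0.002, -0.001], [0.1046, 47.5, 0.002, 0.0], [0.1058, 40.0, 0.002, -0.001]]
```

Call:
apply_moves(rows="-1 0.13 -0.15 0 0 0 0;-1 0.26 -0.3 0 0 0 0;-1 0.4 -0.45 0 0 0 0;-1 0.53 -0.6 0 0 0 0;-1 0.66 -0.75 0 0 0 0;-1 0.794 -0.893 0 0 0 0", squeeze=50)

```text
t: 1.65
position: [0.2962, -0.305, 0.2535]
eef_rot: [180.0, -0.0, 16.2]
contact_force: [0.7, -0.1, -0.5]
width: 1.001
grip_force: 0.0
```

Call:
apply_moves(rows="-1 0.13 -0.15 0 0 0 0;-1 0.26 -0.3 0 0 0 0;-1 0.4 -0.45 0 0 0 0;-1 0.53 -0.6 0 0 0 0;-1 0.66 -0.75 0 0 0 0;-1 0.794 -0.893 0 0 0 0")

```text
t: 2.4
position: [0.4246, -0.035, 0.2537]
eef_rot: [180.0, -0.1, 16.2]
contact_force: [1.0, -0.1, 0.7]
width: 0.996
grip_force: 0.0
```

Call:
apply_moves(rows="-1 0.13 -0.15 0 0 0 0;-1 0.26 -0.3 0 0 0 0;-1 0.4 -0.45 0 0 0 0;-1 0.53 -0.6 0 0 0 0;-1 0.66 -0.75 0 0 0 0;-1 0.794 -0.893 0 0 0 0")

```text
t: 3.15
position: [0.5529, 0.2349, 0.2534]
eef_rot: [180.0, -0.0, 16.2]
contact_force: [1.0, -0.4, 0.2]
width: 1.0
grip_force: 0.0
```

Call:
apply_moves(rows="-1 0 0 0 0 0 -0.15;-1 0 0 0 0 0 -0.3;-1 0 0 0 0 0 -0.45;-1 0 0 0 0 0 -0.6;-1 0 0 0 0 0 -0.733")

```text
t: 3.78
position: [0.5524, 0.2332, 0.2533]
eef_rot: [-180.0, 0.0, 60.5]
contact_force: [-0.0, 0.5, -0.2]
width: 1.004
grip_force: 0.0
```

Call:
apply_moves(rows="-1 0 0 0 0 0 -0.15;-1 0 0 0 0 0 -0.3;-1 0 0 0 0 0 -0.45;-1 0 0 0 0 0 -0.6;-1 0 0 0 0 0 -0.733;-1 0 0 0 0 0 -0.733")

```text
t: 4.53
position: [0.5524, 0.2331, 0.2533]
eef_rot: [180.0, 0.0, 104.1]
contact_force: [0.2, -0.1, -0.1]
width: 0.999
grip_force: 0.0
```

Call:
apply_moves(rows="-1 0.003 0 0.15 0 0 0;-1 0.003 0 0.3 0 0 0;-1 0.003 0 0.45 0 0 0;-1 0.003 0 0.55 0 0 0;-1 0.003 0 0.65 0 0 0;-1 0.003 0 0.7 0 0 0;-1 0.003 0 0.749 0 0 0;-1 0.003 0 0.749 0 0 0")

```text
t: 5.52
position: [0.5518, 0.2338, 0.0654]
eef_rot: [-179.9, 0.0, 104.1]
contact_force: [0.1, 0.3, 0.6]
width: 1.004
grip_force: 0.0
```

Call:
apply_moves(rows="1 0 0 0 0 0 0;1 0 0 0 0 0 0;1 0 0 0 0 0 0;1 0 0 0 0 0 0;1 0 0 0 0 0 0;1 0 0 0 0 0 0")

```text
t: 6.28
position: [0.553, 0.2342, 0.0674]
eef_rot: [179.9, -0.0, 104.2]
contact_force: [0.1, 0.3, 5.8]
width: 0.601
grip_force: 52.2
```

Call:
apply_moves(rows="1 0 0 -0.05 0 0 0;1 0 0 -0.15 0 0 0;1 0 0 -0.3 0 0 0;1 0 0 -0.45 0 0 0;1 0 0 -0.6 0 0 0;1 0 0 -0.75 0 0 0;1 0 0 -0.8 0 0 0;1 0 0 -0.8 0 0 0")

```text
t: 7.28
position: [0.5524, 0.234, 0.2665]
eef_rot: [179.9, -0.0, 104.2]
contact_force: [0.6, 0.9, -1.9]
width: 0.597
grip_force: 52.3
```

```bash
python3 - <<'E'
from workcell import ctrl
from h import *
d=ctrl.get_image("scene");np.savez("scene1.npz",**d);s=ctrl.read_state();print(s["position"],s["eef_rot"],s["contact_force"],s["grip_force"])
T=np.linalg.inv(d["world_from_camera"]);q=d["camera_matrix"]@(T[:3,:3]@[s["position"][0],s["position"][1],s["position"][2]-.03]+T[:3,3]);u,v=(q[:2]/q[2]).astype(int);print(u,v)
cv2.imwrite("pics/lift.png",cv2.resize(d["img"][v-50:v+50,u-50:u+50,::-1],None,fx=6,fy=6,interpolation=cv2.INTER_CUBIC))
E
```

```text
[0.55184467 0.23376207 0.26490915] [-1.79929381e+02  3.10076915e-03  1.04163911e+02] [-0.5548339  -0.49918791 -0.92453854] 52.32863187789917
275 194
```

View pics/lift.png

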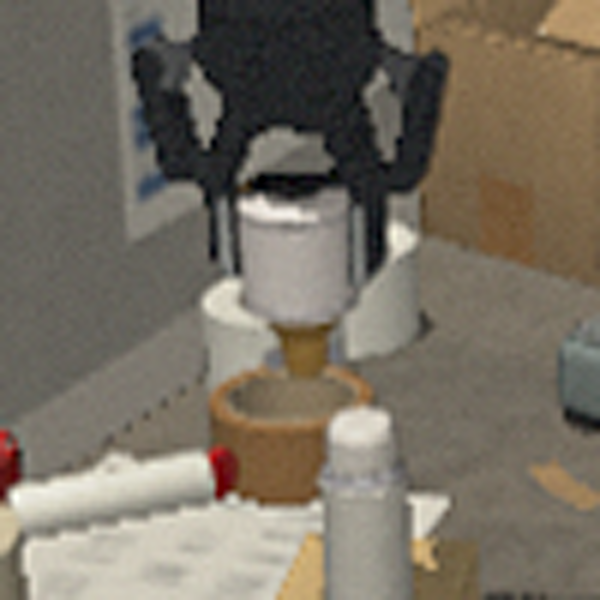

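```bash
python3 - <<'E'
from h import *
d=dict(np.load("scene1.npz"));P=cloud(d);g=d["img"].astype(int);Z=P[...,2]
m=(np.hypot(P[...,0]-.552,P[...,1]-.234)<.04)&(Z>.24)&(Z<.28)&(g.min(-1)>100)
print(fitc(P[m],.026,[.552,.234]))
d=dict(np.load("scene0.npz"));P=cloud(d);Z=P[...,2]
c=np.array([.548,-.2135])
for i in range(5):
    r=np.hypot(P[...,0]-c[0],P[...,1]-c[1]);m=(r<.037)&(r>.029)&(Z>.068)&(Z<.095);f=fitc(P[m],.0325,c);c=f[0]
print(f)
for n in("top0","scene0"):
    d=dict(np.load(n+".npz"));P=cloud(d);Z=P[...,2];m=(np.hypot(P[...,0]-.548,P[...,1]+.2135)<.042)&(Z>.095)&(Z<.108)
    print(n,fitc(P[m],.0278,[.548,-.2135]),circ(P[m]),Z[m].mean())
E
```

```text
(array([0.5517, 0.2339]), 295, np.float64(0.0023))
(array([ 0.5481, -0.2127]), 97, np.float64(0.0015))
top0 (array([ 0.548 , -0.2147]), 108, np.float64(0.0023)) (array([ 0.54812604, -0.21472653]), np.float64(0.028027203802006056)) 0.10029873782472364
scene0 (array([ 0.5466, -0.2099]), 83, np.float64(0.0036)) (array([ 0.54702595, -0.21098616]), np.float64(0.028573526615805)) 0.09799379983366469
```

Call:
apply_moves(rows="1 -0.08 -0.02 0 0 0 0;1 -0.2 -0.053 0 0 0 0;1 -0.36 -0.095 0 0 0 0;1 -0.52 -0.137 0 0 0 0;1 -0.69 -0.181 0 0 0 0;1 -0.867 -0.228 0 0 0 0")

```text
t: 8.07
position: [0.5487, 0.0076, 0.2641]
eef_rot: [-179.8, -0.0, 104.1]
contact_force: [1.1, 0.2, -1.7]
width: 0.598
grip_force: 52.4
```

Call:
apply_moves(rows="1 -0.16 -0.042 0 0 0 0.12;1 -0.32 -0.084 0 0 0 0.25;1 -0.48 -0.126 0 0 0 0.38;1 -0.64 -0.168 0 0 0 0.5;1 -0.75 -0.197 0 0 0 0.62;1 -0.83 -0.218 0 0 0 0.74;1 -0.867 -0.228 0 0 0 0.833;1 -0.867 -0.228 0 0 0 0.833;1 -0.867 -0.228 0 0 0 0.833")

```text
t: 9.2
position: [0.5471, -0.2142, 0.265]
eef_rot: [-179.9, 0.0, 54.3]
contact_force: [-0.1, -0.5, -2.0]
width: 0.598
grip_force: 52.3
```

```bash
python3 - <<'E'
from workcell import ctrl
from h import *
d=ctrl.get_image("scene");np.savez("scene2.npz",**d);s=ctrl.read_state();p=s["position"];print(p,s["eef_rot"],s["contact_force"],s["joint_pos"])
P=cloud(d);g=d["img"].astype(int);Z=P[...,2];m=(np.hypot(P[...,0]-p[0],P[...,1]-p[1])<.04)&(Z>p[2]-.025)&(Z<p[2]+.012)&(g.min(-1)>100)
print(fitc(P[m],.026,p[:2]))
T=np.linalg.inv(d["world_from_camera"]);q=d["camera_matrix"]@(T[:3,:3]@[p[0],p[1],p[2]-.08]+T[:3,3]);u,v=(q[:2]/q[2]).astype(int);print(u,v)
cv2.imwrite("pics/sock.png",cv2.resize(d["img"][v-35:v+40,u-40:u+40,::-1],None,fx=8,fy=8,interpolation=cv2.INTER_CUBIC))
E
```

```text
[ 0.54733527 -0.21396697  0.26534363] [-1.79930377e+02  5.88727449e-03  5.42978084e+01] [-0.14284141  0.97038001 -1.79884205] [-2.63531320e+01  5.35472742e+00  8.62887099e+01  5.50323398e-03
  8.84262177e+01  9.34890876e+00]
(array([ 0.5433, -0.2133]), 114, np.float64(0.0029))
344 162
```

View pics/sock.png

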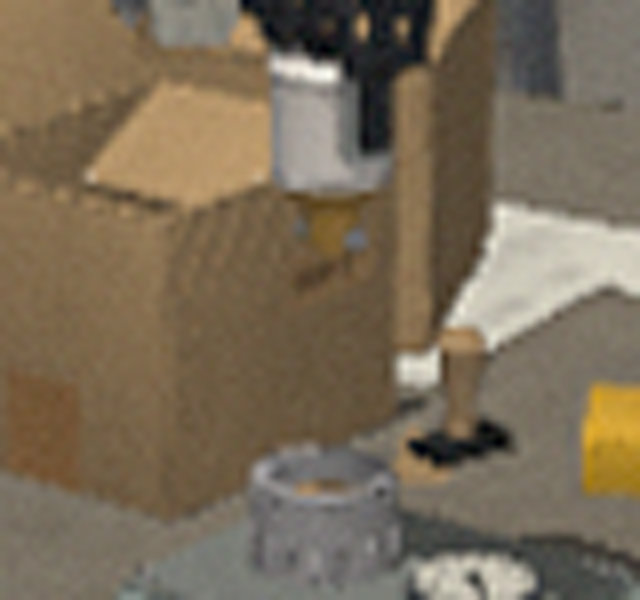

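```bash
python3 - <<'E'
from h import *
d=dict(np.load("scene2.npz"));T=np.linalg.inv(d["world_from_camera"])
def pr(p):
    q=d["camera_matrix"]@(T[:3,:3]@p+T[:3,3]);q=q[:2]/q[2];return ((q-[304,127]+.5)*8).round(0)
p=np.array([.5473,-.214,.2653-.0644+.0075])
for a in(-25,-19,-13,-7,-1):
    r=np.radians(a);e=np.array([np.cos(r),np.sin(r),0])
    print(a,pr(p+.016*e),pr(p-.016*e))
print("plug",pr(p),pr(p-[0,0,.0075]))
c=np.array([.5483,-.214,.1])
for a in(-19,-13,-7):
    r=np.radians(a);e=np.array([np.cos(r),np.sin(r),0]);print(a,pr(c+.028*e),pr(c-.028*e))
E
```

```text
-25 [304. 226.] [355. 244.]
-19 [302. 227.] [358. 243.]
-13 [299. 228.] [360. 242.]
-7 [297. 229.] [362. 241.]
-1 [295. 230.] [364. 240.]
plug [329. 235.] [329. 252.]
-19 [279. 458.] [375. 491.]
-13 [275. 460.] [379. 489.]
-7 [271. 462.] [383. 487.]
```

Call:
apply_moves(rows="1 0.002 0.002 0.08 0 0 0;1 0.002 0.002 0.17 0 0 0;1 0.002 0.002 0.26 0 0 0;1 0.002 0.002 0.33 0 0 0;1 0.002 0.002 0.38 0 0 0;1 0.002 0.002 0.42 0 0 0;1 0.002 0.002 0.461 0 0 0;1 0.002 0.002 0.461 0 0 0")

```text
t: 10.25
position: [0.5481, -0.2141, 0.15]
eef_rot: [-179.9, 0.0, 54.2]
contact_force: [-0.1, -0.5, -2.1]
width: 0.597
grip_force: 52.3
```

Call:
apply_moves(rows="1 0 0 0.01 0 0 0;1 0 0 0.02 0 0 0;1 0 0 0.03 0 0 0;1 0 0 0.03 0 0 0")

```text
t: 10.75
position: [0.5483, -0.2142, 0.1431]
eef_rot: [-180.0, 0.0, 54.2]
contact_force: [0.0, -1.2, -2.1]
width: 0.598
grip_force: 52.3
```

Call:
apply_moves(rows="1 0 0 0.01 0 0 0;1 0 0 0.02 0 0 0;1 0 0 0.03 0 0 0;1 0 0 0.04 0 0 0;1 0 0 0.047 0 0 0;1 0 0 0.05 0 0 0;1 0 0 0.05 0 0 0")

```text
t: 11.62
position: [0.5488, -0.2143, 0.1314]
eef_rot: [180.0, -0.0, 54.2]
contact_force: [-1.4, 0.6, 6.9]
width: 0.601
grip_force: 52.8
```

Call:
apply_moves(rows="1 0 0 0.006 0 0 0;1 0 0 0.006 0 0 0.12;1 0 0 0.006 0 0 0.24;1 0 0 0.006 0 0 0.36;1 0 0 0.006 0 0 0.48;1 0 0 0.006 0 0 0.6;1 0 0 0.006 0 0 0.7;1 0 0 0.006 0 0 0.7", squeeze=70)

```text
t: 12.62
position: [0.5501, -0.2144, 0.1314]
eef_rot: [179.9, -0.2, 12.1]
contact_force: [0.8, 1.7, 12.0]
width: 0.597
grip_force: 70.4
```

```bash
python3 - <<'E'
from workcell import ctrl
s=ctrl.read_state();print({k:s[k].round(2) if hasattr(s[k],'round') else s[k] for k in("contact_force","ft_torque","joint_pos","grip_force")},s["position"])
E
```

```text
{'contact_force': array([ 0.78,  1.7 , 12.04]), 'ft_torque': array([0.39, 0.07, 0.09]), 'joint_pos': array([-2.630e+01,  1.087e+01,  9.452e+01,  4.000e-02,  7.438e+01,
        5.157e+01]), 'grip_force': 70.40586948394775} [ 0.55009051 -0.21444741  0.13144818]
```

Call:
apply_moves(rows="1 0 0 0 0 0 0.12;1 0 0 0 0 0 0.24;1 0 0 0 0 0 0.36;1 0 0 0 0 0 0.48;1 0 0 0 0 0 0.58;1 0 0 0 0 0 0.58")

```text
t: 13.38
position: [0.5501, -0.2147, 0.1314]
eef_rot: [-180.0, -0.2, -22.7]
contact_force: [-0.1, 1.3, 11.5]
width: 0.597
grip_force: 70.6
```

```bash
python3 - <<'E'
from workcell import ctrl
from h import *
s=ctrl.read_state();print({k:s[k].round(2) if hasattr(s[k],'round') else s[k] for k in("contact_force","ft_torque","joint_pos","grip_force")},s["position"])
a=dict(np.load("scene0.npz"));d=ctrl.get_image("scene");np.savez("scene3.npz",**d)
f=lambda i:cv2.resize(i["img"][160:230,315:395,::-1],None,fx=5,fy=5,interpolation=cv2.INTER_CUBIC)
cv2.imwrite("pics/turn.png",np.hstack([f(a),f(d)]))
E
```

```text
{'contact_force': array([-0.09,  1.34, 11.52]), 'ft_torque': array([0.25, 0.05, 0.17]), 'joint_pos': array([-2.630e+01,  1.088e+01,  9.452e+01,  3.000e-02,  7.436e+01,
        8.637e+01]), 'grip_force': 70.5943500995636} [ 0.55013673 -0.21465009  0.13143357]
```

View pics/turn.png

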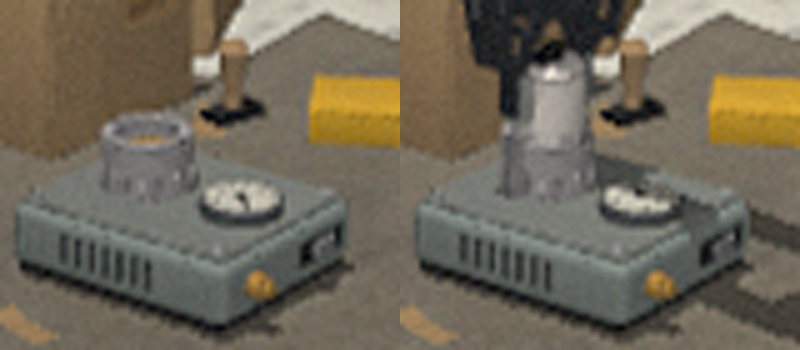

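The can is seated in the turret, and the gauge needle at crop (640,190) has swung. The stop hasn't been felt yet, so I'll keep turning until the torque rises.

Call:
apply_moves(rows="1 0 0 0 0 0 0.05;1 0 0 0 0 0 0.1;1 0 0 0 0 0 0.15;1 0 0 0 0 0 0.15;1 0 0 0 0 0 0.15")

```text
t: 14.05
position: [0.5502, -0.2147, 0.1315]
eef_rot: [-180.0, -0.2, -31.6]
contact_force: [1.9, 1.3, 10.4]
width: 0.596
grip_force: 70.6
```

```bash
python3 - <<'E'
from workcell import ctrl
s=ctrl.read_state();print(s["ft_torque"],s["effort"][5],s["eef_rot"],s["contact_force"])
E
```

```text
[ 0.19475113 -0.04405258  0.57776881] 0.5977521277964115 [-179.96217557   -0.24492289  -31.56198942] [ 1.92852476  1.29530937 10.40338375]
```

Call:
apply_moves(rows="1 0 0 0 0 0 0.03;1 0 0 0 0 0 0.05;1 0 0 0 0 0 0.05;1 0 0 0 0 0 0.05")

```text
t: 14.55
position: [0.5501, -0.2147, 0.1314]
eef_rot: [-180.0, -0.2, -34.5]
contact_force: [1.3, 1.0, 10.5]
width: 0.594
grip_force: 70.6
```

```bash
python3 - <<'E'
from workcell import ctrl
s=ctrl.read_state();print(s["ft_torque"],s["effort"][5],s["eef_rot"],s["contact_force"],s["position"])
E
```

```text
[ 0.08864405 -0.01920214  1.29356435] 1.2067002430558205 [-179.96587609   -0.24166692  -34.51408528] [ 1.25579439  0.96302918 10.46385231] [ 0.55010738 -0.21469022  0.13143702]
```

The torque rose steeply to 1.3 N m, so the can is hard against the stop, home and still gripped. Handing in.

```bash
python3 -c "
from workcell import ctrl
print(ctrl.finish_job())"
```

```text
the job is handed in; nothing more can be done
None
```

The air can is seated in the socket, pushed down on the collar, turned clockwise to the valve ring's stop and still gripped. I handed the job in at about 14.6 s; the hand-in returned no verdict.

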